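# Shut and lock the filter hatch

## Robot

A 7-joint arm with a two-finger parallel gripper is mounted at the origin on a cart in front of the work surface, level with it; the furniture and walls round the work are solid. World frame = base frame: x ahead of the robot, y to its left, z up, the work surface at z = 0. Lengths are in m, angles in rad, forces in N, time in s.
With the tool pointing down it reaches from about 0.4 to 0.925 m from the base axis. Payload 5.6 kg.
Tool frame: the origin (TCP) lies midway between the tips of the shut fingers; the grasp point (between the pads) lies 19 mm behind it; z points along the fingers, y is the line along which they close (so a half turn about z gives the same grasp; the last joint's range is limited). The gripper opens to 85 mm and grips with 20 to 120 N. Pads are 22 mm wide; open, the fingers measure 114 mm over their backs; the gripper's body (76 mm by 85 mm) begins 54 mm behind the grasp point. The pads swing forward as they close: fully open they stand 13 mm farther back than shut.
Start: joints at [1.285, 0.468, -0.012, 1.603, 0.006, 1.071, -0.056], TCP at [0.156, -0.631, 0.231] pointing down, gripper open.
Joint ranges: [-2.53, 2.53], [-0.31, 2.02], [-1.57, 1.55], [0.28, 2.44], [-1.29, 4.43], [0.15, 1.84], [-2.92, 2.92]. Speed limits (rad/s): [2.57, 2.57, 3.14, 3.14, 3.14, 3.14, 3.14].

## Interface

Orientations are given as a unit quaternion [w, x, y, z].
In Python, from station import observe, read_camera, camera_params, sign_off gives the robot as it stands.
- The arm moves only by the tool apply_moves, never from a script. Its argument "commands" is a list of rows, each a list of 4 numbers: the shift along the world's x, y, z in cm, then the turn about the world's z in rad. A call has 1 to 20 rows; each row shifts and turns the commanded pose from where the row before left it; what a row does not reach is not made up. A row lasts 1/10 s, in which the tool goes at most 50 mm and 8.59 degrees, less where a joint would pass 70% of its speed; a pose out of reach is approached as far as the arm can. A call is refused whole if a number of a shift passes 5 or a number of a turn 0.15, either way. A call with a gripper value outside its range is refused whole. "grip" is the opening, from -1 (shut) to 1 (fully open), set as the call begins (left out, the last holds). The fingers move at their own pace and stop on an object; "force" is the grip in N (left out, the last holds). Time passes only in rows, so rows that do not move let the fingers close. It gives the time, the measured TCP pose, the force, the opening and the grip force at its end, in the units of the state.
- observe(): the state, without advancing time (a new reading comes with each control period).
- read_camera(name): name is "side" or "top"; returns the picture (400x640x3 uint8, blue, green, red); there is no depth.
- camera_params(name): a dict with "K" (3x3 intrinsics, pixels), "T" (4x4, takes a point from camera to world coordinates). Camera axes: x right, y up, looking along -z (the intrinsics and any distortion apply to the point x, -y, -z); pixel columns grow to the right and rows downward; lengths in m; the calibration is good to about 2 mm. A picture is of the moment at which its call begins. camera_params takes no time and is no camera call.
- sign_off(): hands the job in; it is judged then, once.
The state is a dict: "time_s": time; "q": joint angles; "dq": joint speeds; "joint_torque": joint torques, N m; "tool_pos": TCP position; "eef_rot": TCP orientation; "ft_force": force on the tool from outside, world axes, zero at the start; "moment": the same for the moment, N m; "grip_width": finger opening in m; "grip_force": force on a finger pad.
Only numpy, scipy, OpenCV 4.12 (cv2) and the standard library are available. Lean on these libraries where they do the work, as an engineer would, in place of code of your own. Each camera call takes 0.05 s, during which the arm holds its last target. There are 200 camera calls.

## Task

The filter has just been changed: close the hatch of the white exhaust-filter unit by pushing it down with your fingertips, then set a fingertip in the slot of the round latch, press the hatch down against its gasket and turn the latch a quarter turn clockwise, without forcing it, until the hatch is locked flush. Only push and turn: never lift the hatch or pick anything up, and leave the bottle, the tip box and the vial beside the unit where they are.

Things in the scene. Friction and masses are not known exactly. Their poses are not given: they have to be found in the camera images.
- filter_unit: White box 200 mm deep (x), 260 mm wide (y), 110 mm high without its hatch, fixed to the worktop. Origin: on the worktop under the box, 105 mm behind its front face and 95 mm before its back; x points from front to back, y to its left, z up. Two black marks on the hatch beside the latch show where the white rib on its rim points: right = open, front = locked.
- hatch_hinge (a point): Middle of the hatch's hinge line, on the rear rim, 110 mm above the worktop, 85 mm behind the unit's origin; fixed, axes as the unit's (hinge line along y). The hatch is a slab 18 mm thick, 262 mm wide, 191 mm from hinge line to front edge; the hinge line lies at its underside.
- hatch (a joint): Opening angle of the grey hatch, rad: 0 shut, growing as its front edge rises; starts at 0.45 to 0.75, stops at 1.1. Friction (0.26 N m) keeps it where it is left; 2 to 3 N at the front edge moves it. Below about 0.065 a springy gasket on the front rim bears on it: 8 to 13 N down on the latch press it fully shut; let go unlocked, it springs back to about 0.05.
- hatch_edge (a point): Point on the hatch's outer (top) face, in the middle of its width, 8 mm in from the front edge (183 mm from the hinge line): a good place to push it shut. z is normal to the face, outwards. Shut, it is 128.5 mm above the worktop.
- latch (a joint): Turn of the latch, rad: 0 open (slot parallel to the front edge), 1.571 locked (end stop, slot square to it). Grows clockwise seen from above; starts at 0 to 0.3; stays where left. Needs 0.06 N m, up to 0.2 near the end. From about 0.9 its cam passes under a keeper, but only with the hatch pressed within about 0.01 rad of shut; higher it jams, and with the hatch open it turns idly.
- slot_centre (a point): On the latch's axis, on its slot's floor; y along the slot, z out of the hatch. The latch is a black disc 98 mm across, 120 mm from the hinge line, midway across, its top 3 mm proud of the hatch. Slot across its middle: 80 mm long, 38 wide, 15 deep, flat grey floor, upright walls; takes two shut fingers in any direction. Hatch shut: floor 116.5 mm above the worktop.
- slot_end (a point): On the slot's floor at the end (40 mm from the axis along the point's y) that lies to the unit's left when the latch is open and towards the hinge when locked. A fingertip about 22 mm from the axis in this half of the slot turns the latch by pushing its long wall towards the hinge, then to the right, in an arc.
- std_bottle: Bystander: reagent bottle with a blue cap, 49 mm across, 85 mm high, loose, standing left of the unit. Origin: centre of its underside.
- tip_box: Bystander: blue pipette-tip box with a clear lid, 89 x 118 x 89 mm, loose, right of the unit. Origin: centre of its underside.
- vial: Bystander: small glass screw vial with a black cap, 15 mm across, 46 mm high, loose, standing to the right front of the unit. Origin: centre of its underside.

How it is judged:
By the outcome, as a careful person would: the job done as asked, in the order asked, and still so for the second after the job is handed in, with the robot touching nothing.
It also fails if it takes over 48 s, if anything falls off the work surface, if the arm or the gripper's body presses on something with over 40 N, if the wrist force passes 120 N, or if a joint passes its speed limit or range.

## Working session

There is one attempt and no reset: what is moved stays moved. The work goes in short steps, Python scripts to look and compute and a tool call to move; the robot and the scene stay as the last step left them, time stands still between calls to the robot, and variables do not carry over. Pictures are saved under pics/ and viewed, at most 10 in all, crops included, and the job is handed in when it is done.

Besides the shell and the picture viewer there is one more tool, called after "Call:" by a JSON object that holds its "fn" and its "kwargs", one argument or row to a line. apply_moves: Moves the arm, as the interface text tells. Its arguments: {"type":"object","properties":{"commands":{"type":"array","items":{"type":"array","items":{"type":"number"}}},"grip":{"type":"number"},"force":{"type":"number"}},"required":["commands"]}

```bash
mkdir -p pics; python3 - <<'E'
from station import *
import cv2,numpy as np
for n in("side","top"):
    cv2.imwrite(f"pics/{n}0.png",read_camera(n)); p=camera_params(n); print(n,np.round(p["K"],1).tolist(),np.round(p["T"],4).tolist(),[k for k in p])
s=observe(); print(s)
E
```

```text
side [[488.1, 0.0, 322.9], [0.0, 488.1, 191.5], [0.0, 0.0, 1.0]] [[0.7725, -0.3529, 0.528, 1.1497], [0.635, 0.444, -0.6322, -0.7524], [-0.0114, 0.8236, 0.5671, 0.8004], [0.0, 0.0, 0.0, 1.0]] ['K', 'T']
top [[387.5, 0.0, 316.9], [0.0, 387.5, 198.2], [0.0, 0.0, 1.0]] [[0.0035, 0.9888, -0.1489, 0.3371], [-0.9997, -0.0004, -0.0258, 0.0054], [-0.0255, 0.1489, 0.9885, 0.9716], [0.0, 0.0, 0.0, 1.0]] ['K', 'T']
{'time_s': 0.1, 'q': array([ 1.28503407,  0.46828549, -0.01155486,  1.60353268,  0.00601327,
        1.07135849, -0.05633485]), 'dq': array([-1.17421552e-03, -8.30410906e-04,  2.40790780e-04, -1.75088736e-03,
        6.36794724e-05,  5.73464040e-04, -8.04401127e-04]), 'joint_torque': array([ 9.19837694e-04, -5.33519733e+01,  2.15061248e-02, -2.51967233e+01,
        1.14817789e-02,  4.33260575e-03,  1.09049043e-05]), 'tool_pos': array([ 0.15603778, -0.63049133,  0.23043542]), 'eef_rot': array([-7.57424783e-04,  9.92650268e-01,  1.21015883e-01, -1.65963545e-04]), 'ft_force': array([-1.35794447,  1.44362073,  0.39800011]), 'moment': array([0.01839772, 0.01540906, 0.0293927 ]), 'grip_force': 0.0, 'grip_width': 0.08555296729003918}
```

View pics/side0.png

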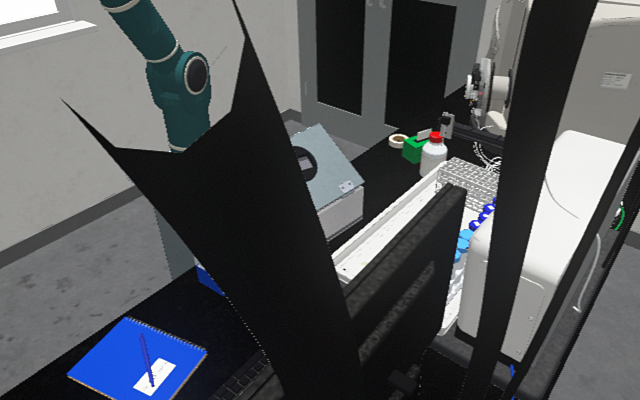

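View pics/top0.png

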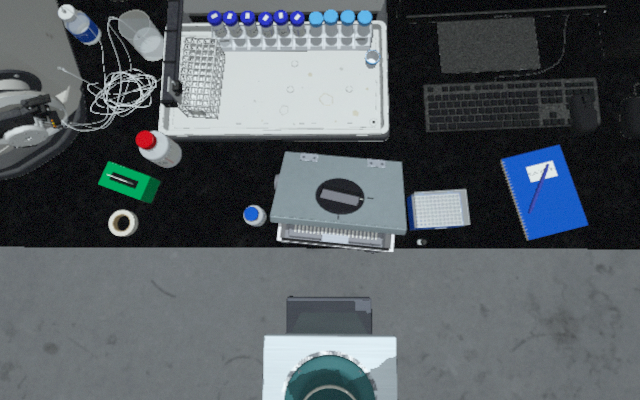

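The top view shows the unit at about (340,200), with hinges at (309,157) and (376,162), the latch at (340,196), the bottle at (255,216), the tip box at (440,210) and the vial at (421,242). The side view is mostly blocked. I'll enlarge both.

```bash
python3 - <<'E'
import cv2
a=cv2.imread("pics/top0.png")[140:265,235:435]; cv2.imwrite("pics/topc.png",cv2.resize(a,None,fx=4,fy=4,interpolation=cv2.INTER_CUBIC))
a=cv2.imread("pics/side0.png")[110:250,270:380]; cv2.imwrite("pics/sidec.png",cv2.resize(a,None,fx=4,fy=4,interpolation=cv2.INTER_CUBIC))
E
```

```text
(no output)
```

View pics/topc.png

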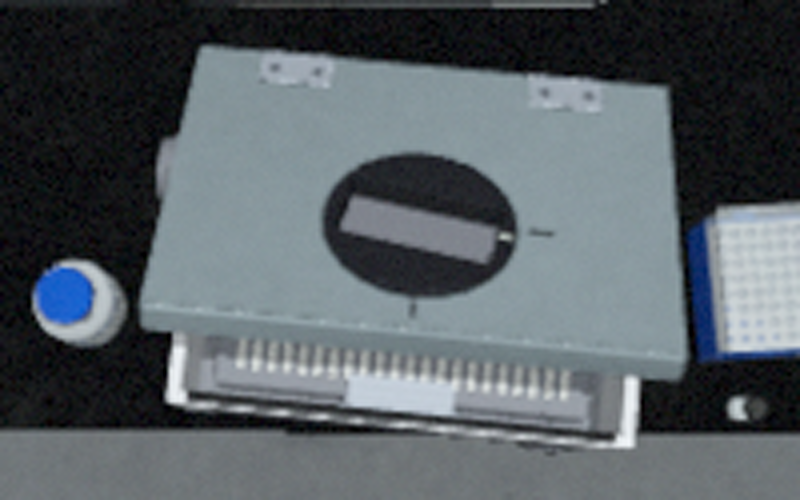

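View pics/sidec.png

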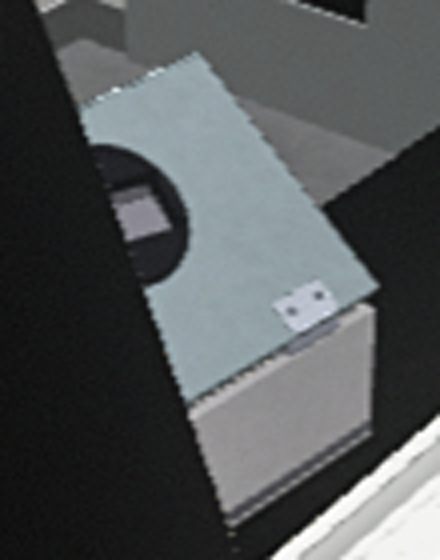

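```bash
cat > fit.py <<'E'
import numpy as np
from station import camera_params
from scipy.optimize import least_squares
C={n:camera_params(n) for n in("side","top")}
def proj(n,P):
    p=C[n]; T=np.array(p["T"]); c=(np.atleast_2d(P)-T[:3,3])@T[:3,:3]; c=c*[1,-1,-1]; u=c@np.array(p["K"]).T; return u[:,:2]/u[:,2:]
def unit(v,L):
    L=np.atleast_2d(L); c,s=np.cos(v[2]),np.sin(v[2]); return np.c_[v[0]+c*L[:,0]-s*L[:,1],v[1]+s*L[:,0]+c*L[:,1],L[:,2]]
def hatch(th,d,y,h): return [.085-d*np.cos(th)+h*np.sin(th),y,.110+d*np.sin(th)+h*np.cos(th)]
def ray(n,uv,z):
    p=C[n];T=np.array(p["T"]);K=np.array(p["K"]);r=np.linalg.inv(K)@[*uv,1]; r=T[:3,:3]@(r*[1,-1,-1]); return T[:3,3]+r*(z-T[2,3])/r[2]
E
python3 - <<'E'
from fit import *
t=lambda x,y:(235+(x-1.5)/4,140+(y-1.5)/4); s=lambda x,y:(270+(x-1.5)/4,110+(y-1.5)/4)
B=lambda x,y,z:(lambda th:[x,y,z])
H=lambda d,y,h:(lambda th:hatch(th,d,y,h))
O=[("top",t(165,402),B(-.105,.13,.11)),("top",t(635,447),B(-.105,-.13,.11)),
("top",t(200,46),H(0,.131,.0185)),("top",t(668,87),H(0,-.131,.0185)),("top",t(146,305),H(.191,.131,.0185)),("top",t(688,352),H(.191,-.131,.0185)),
("top",t(420,225),H(.12,0,.0215)),("side",s(378,288),H(0,.131,.0185)),("side",s(200,55),H(.191,.131,.0185))]
def f(v): return np.concatenate([proj(n,unit(v,g(v[3])))[0]-uv for n,uv,g in O])
r=least_squares(f,[.6,-.05,-.05,.6],loss="soft_l1"); v=r.x; print(v.round(4)); print(f(v).reshape(-1,2).round(1))
for n,L in dict(edge=hatch(v[3],.183,0,.0185),slot=hatch(v[3],.12,0,.0065),edge0=hatch(0,.183,0,.0185),slot0=hatch(0,.12,0,.0065)).items(): print(n,unit(v,L)[0].round(4))
for ph in np.arange(0,.4,.05):
    c,s_=np.cos(ph),np.sin(ph) # clockwise: left(+y)->back
    q=[proj("top",unit(v,hatch(v[3],.12-a*.04*s_,a*.04*c,.0215)))[0] for a in(1,-1)]
    print(round(ph,2),[( (p-[235,140])*4+1.5).round() for p in q])
print(ray("top",(255,213),.085),ray("top",t(748,408),.03))
E
```

```text
[ 0.4653 -0.0213 -0.0933  0.5912]
[[ 0.3 -0.1]
 [ 0.3  0.1]
 [ 0.2 -0.2]
 [-0.3 -0.2]
 [-1.2 -0.2]
 [-0.   1. ]
 [ 0.3 -1.9]
 [-0.2 -0.6]
 [-0.8 -0.3]]
edge [ 0.4089 -0.016   0.2274]
slot [ 0.4543 -0.0203  0.1823]
edge0 [ 0.3677 -0.0122  0.1285]
slot0 [ 0.4305 -0.018   0.1165]
0.0 [array([343., 210.]), array([500., 225.])]
0.05 [array([343., 207.]), array([500., 228.])]
0.1 [array([344., 205.]), array([499., 230.])]
0.15 [array([345., 202.]), array([499., 233.])]
0.2 [array([346., 199.]), array([498., 236.])]
0.25 [array([347., 197.]), array([497., 239.])]
0.3 [array([348., 194.]), array([496., 242.])]
0.35 [array([350., 191.]), array([495., 244.])]
[0.43605837 0.17143302 0.085     ] [ 0.37334491 -0.2220102   0.03      ]
```

Call:
{"fn": "apply_moves", "kwargs": {
  "commands": [
    [0, 0, 2.5, 0],
    [0, 0, 2.5, 0],
    [0, 0, 2.5, 0],
    [1, 2, 0, -0.03],
    [1.5, 4, 0, -0.03],
    [1.5, 4, 0, -0.03],
    [1.5, 4, 0, -0.03],
    [1.5, 4, 0, -0.03],
    [1.5, 4, 0, -0.03],
    [1.5, 4, 0, -0.03],
    [1.5, 4, 0, -0.03],
    [1.5, 4, 0, -0.03],
    [1.5, 4, 0, -0.03],
    [1.5, 4, 0, -0.03],
    [1.5, 4, 0, -0.03],
    [1.5, 4, 0, -0.03],
    [1.5, 4, 0, -0.03],
    [1.5, 4, 0, -0.03],
    [1.5, 4, 0, -0.03]
  ],
  "grip": -1,
  "force": 40
}}

```text
time_s: 2.0
tool_pos: [0.3913, -0.0093, 0.3063]
eef_rot: [0.0, 0.993, -0.119, 0.0]
ft_force: [0.2, 0.1, -0.4]
grip_width: 0.0001
grip_force: 0.0
```

Call:
{"fn": "apply_moves", "kwargs": {
  "commands": [
    [2, 3.3, 0, 0],
    [2, 3.3, -1, 0],
    [0, 0, -2, 0],
    [0, 0, -2, 0],
    [0, 0, -2, 0],
    [0, 0, -1, 0],
    [0, 0, -1, 0],
    [0, 0, -1, 0],
    [0, 0, -1, 0],
    [0, 0, -1, 0]
  ]
}}

```text
time_s: 3.0
tool_pos: [0.4315, 0.055, 0.1858]
eef_rot: [0.0, 0.993, -0.118, 0.0]
ft_force: [0.1, 0.2, 0.2]
grip_width: 0.0
grip_force: 0.2
```

```bash
cat > snap.py <<'E'
import cv2,sys
from station import *
n,o,x0,x1,y0,y1=sys.argv[1],sys.argv[2],*map(int,sys.argv[3:7])
cv2.imwrite("pics/"+o,cv2.resize(read_camera(n)[y0:y1,x0:x1],None,fx=4,fy=4,interpolation=cv2.INTER_CUBIC)); s=observe(); print(s["tool_pos"],s["ft_force"])
E
python3 snap.py top t2.png 235 435 140 265
```

```text
[0.43040233 0.05476412 0.18441911] [-1.20017026 -0.81985634 -1.58551987]
```

View pics/t2.png

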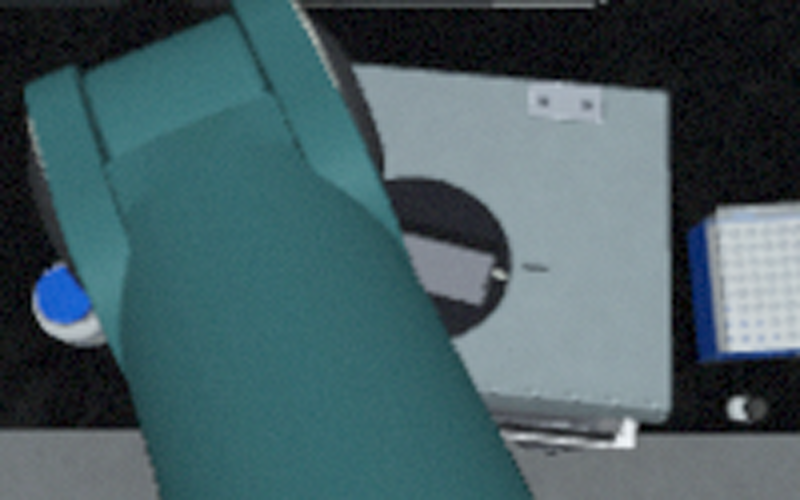

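The hatch follows the fingertips: its front-right corner is now at (670,410), down from (688,352). I'll keep pushing.

Call:
{"fn": "apply_moves", "kwargs": {
  "commands": [
    [0, 0, -1, 0],
    [0, 0, -1, 0],
    [0, 0, -1, 0],
    [0, 0, -1, 0],
    [0, 0, -0.7, 0],
    [0, 0, -0.5, 0],
    [0, 0, 0, 0]
  ]
}}

```text
time_s: 3.75
tool_pos: [0.4308, 0.0552, 0.1337]
eef_rot: [0.0, 0.993, -0.118, -0.001]
ft_force: [-0.1, 0.8, 1.1]
grip_width: 0.0002
grip_force: 0.2
```

Call:
{"fn": "apply_moves", "kwargs": {
  "commands": [
    [0, 0, 2, 0],
    [0, 0, 4, 0],
    [0, 4, 2, 0],
    [0, 5, 0, 0],
    [0, 5, 0, 0],
    [0, 5, 0, 0],
    [0, 5, 0, 0],
    [0, 0, 0, 0]
  ]
}}

```text
time_s: 4.55
tool_pos: [0.4292, 0.3033, 0.2153]
eef_rot: [-0.003, 0.994, -0.113, -0.0]
ft_force: [-0.5, -0.1, -0.2]
grip_width: -0.0002
grip_force: 0.0
```

```bash
python3 snap.py top t3.png 235 435 140 265
```

```text
[0.42997733 0.2992722  0.21466184] [ 0.20017659 -0.69442954 -0.1023657 ]
```

View pics/t3.png

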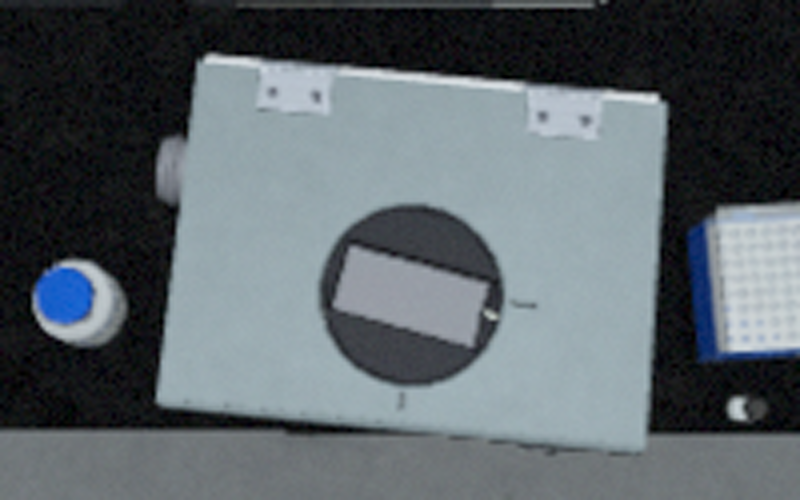

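The hatch is nearly shut. The slot floor corners are at (352,243), (490,283), (475,348) and (332,308) in the crop, and the disc centre is at (412,295).

```bash
python3 - <<'E'
from fit import *
t=lambda x,y:(235+(x-1.5)/4,140+(y-1.5)/4)
print(ray("top",t(412,295),.1375))
P=[ray("top",t(*p),.1225)[:2] for p in((352,243),(490,283),(475,348),(332,308))]
print(np.mean(P,0)); d=(P[0]+P[3]-P[1]-P[2])/2; print(d,np.linalg.norm(d),np.arctan2(d[0],d[1]))
v=[.4653,-.0213,-.0933]
from fit import unit
for th in(.04,.06,.08): print(th,[(proj("top",unit(v,hatch(th,.191,y,.0185)))[0]-[235,140])*4+1.5 for y in(.131,-.131)])
E
```

```text
[ 0.42949462 -0.01784355  0.1375    ]
[ 0.430968   -0.01829342]
[0.02207293 0.07711572] 0.08021251701231641 0.27877761048109145
0.04 [array([158.01605999, 399.7990566 ]), array([646.33345763, 447.11438572])]
0.06 [array([157.18044707, 398.44576657]), array([647.67320359, 445.95581012])]
0.08 [array([156.35649318, 396.93936553]), array([649.03050951, 444.64259534])]
```

Call:
{"fn": "apply_moves", "kwargs": {
  "commands": [
    [0.2, -4.6, 0, -0.04],
    [0.2, -5, 0, 0],
    [0.2, -5, 0, 0],
    [0, -5, 0, 0],
    [0, -5, 0, 0],
    [0, -5, 0, 0],
    [0, 0, -2, 0],
    [0, 0, -2, 0],
    [0, 0, -2, 0],
    [0, 0, -1, 0],
    [0, 0, -1, 0],
    [0, 0, 0, 0]
  ]
}}

```text
time_s: 5.8
tool_pos: [0.4366, -0.0013, 0.1336]
eef_rot: [0.0, 0.99, -0.138, -0.001]
ft_force: [-0.4, -0.4, 0.1]
grip_width: 0.0001
grip_force: 0.0
```

Call:
{"fn": "apply_moves", "kwargs": {
  "commands": [
    [0, 0.4, 0, 0],
    [0, 0, -0.5, 0],
    [0, 0, -0.5, 0],
    [0, 0, -0.3, 0],
    [0, 0, 0, 0],
    [0, 0, 0, 0]
  ]
}}

```text
time_s: 6.4
tool_pos: [0.4372, 0.0031, 0.1212]
eef_rot: [0.0, 0.99, -0.138, -0.0]
ft_force: [-0.3, 0.9, 0.2]
grip_width: 0.0004
grip_force: 0.3
```

Call:
{"fn": "apply_moves", "kwargs": {
  "commands": [
    [0, 0, -0.2, 0],
    [0, 0, -0.1, 0],
    [0, 0, -0.1, 0],
    [0, 0, 0, 0],
    [0, 0, 0, 0],
    [0, 0, 0, 0]
  ]
}}

```text
time_s: 7.0
tool_pos: [0.437, 0.0032, 0.1175]
eef_rot: [0.0, 0.99, -0.138, -0.0]
ft_force: [-1.8, -0.3, 5.4]
grip_width: 0.0
grip_force: 2.7
```

Call:
{"fn": "apply_moves", "kwargs": {
  "commands": [
    [0, 0, -0.1, 0],
    [0, 0, -0.1, 0],
    [0, 0, 0, 0],
    [0, 0, 0, 0],
    [0, 0, 0, 0]
  ]
}}

```text
time_s: 7.5
tool_pos: [0.4373, 0.0031, 0.1163]
eef_rot: [0.001, 0.99, -0.138, 0.0]
ft_force: [-4.9, -0.7, 15.2]
grip_width: 0.0
grip_force: 7.3
```

```bash
python3 - <<'E'
import numpy as np
C=np.array([.4305,-.018])
def P(ph): a=ph+.093; return C+.022*np.array([np.sin(a),np.cos(a)])+.008*np.array([np.cos(a),-np.sin(a)])
p=np.array([.437,.0031])
for ph in np.r_[.186,np.arange(.25,1.66,.1)]:
    q=P(ph).round(4); print(round(ph,3),q,((q-p)*100).round(2)); p=q
E
```

```text
0.186 [0.4442 0.0009] [ 0.72 -0.22]
0.25 [0.4454 0.    ] [ 0.12 -0.09]
0.35 [ 0.4472 -0.0016] [ 0.18 -0.16]
0.45 [ 0.4487 -0.0033] [ 0.15 -0.17]
0.55 [ 0.4501 -0.0052] [ 0.14 -0.19]
0.65 [ 0.4513 -0.0072] [ 0.12 -0.2 ]
0.75 [ 0.4522 -0.0093] [ 0.09 -0.21]
0.85 [ 0.453  -0.0116] [ 0.08 -0.23]
0.95 [ 0.4535 -0.0138] [ 0.05 -0.22]
1.05 [ 0.4538 -0.0162] [ 0.03 -0.24]
1.15 [ 0.4539 -0.0185] [ 0.01 -0.23]
1.25 [ 0.4537 -0.0208] [-0.02 -0.23]
1.35 [ 0.4533 -0.0231] [-0.04 -0.23]
1.45 [ 0.4527 -0.0254] [-0.06 -0.23]
1.55 [ 0.4519 -0.0276] [-0.08 -0.22]
1.65 [ 0.4508 -0.0297] [-0.11 -0.21]
```

Call:
{"fn": "apply_moves", "kwargs": {
  "commands": [
    [0.3, -0.1, 0, 0],
    [0.2, -0.1, 0, 0],
    [0.2, 0, 0, 0],
    [0.12, -0.1, 0, -0.06],
    [0.09, -0.08, 0, -0.05],
    [0.09, -0.08, 0, -0.05],
    [0.08, -0.08, 0, -0.05],
    [0.07, -0.09, 0, -0.05],
    [0.07, -0.1, 0, -0.05],
    [0.07, -0.09, 0, -0.05],
    [0.06, -0.1, 0, -0.05],
    [0.06, -0.1, 0, -0.05],
    [0.05, -0.1, 0, -0.05],
    [0.04, -0.1, 0, -0.05],
    [0, 0, 0, 0],
    [0, 0, 0, 0]
  ]
}}

```text
time_s: 9.1
tool_pos: [0.4515, -0.0089, 0.1163]
eef_rot: [0.001, 0.914, -0.407, -0.001]
ft_force: [-6.9, 0.8, 15.6]
grip_width: -0.0001
grip_force: 8.0
```

Call:
{"fn": "apply_moves", "kwargs": {
  "commands": [
    [0.04, -0.11, -0.05, -0.05],
    [0.04, -0.11, -0.03, -0.05],
    [0.03, -0.11, 0, -0.05],
    [0.03, -0.12, 0, -0.05],
    [0.02, -0.12, 0, -0.05],
    [0.01, -0.12, 0, -0.05],
    [0.01, -0.12, 0, -0.05],
    [0, -0.12, 0, -0.05],
    [-0.01, -0.12, 0, -0.05],
    [-0.01, -0.12, 0, -0.05],
    [0, 0, 0, 0],
    [0, 0, 0, 0]
  ]
}}

```text
time_s: 10.3
tool_pos: [0.4529, -0.0199, 0.1161]
eef_rot: [0.0, 0.785, -0.62, -0.001]
ft_force: [-9.3, 2.0, 23.7]
grip_width: 0.0003
grip_force: 11.5
```

Call:
{"fn": "apply_moves", "kwargs": {
  "commands": [
    [-0.02, -0.12, 0, -0.05],
    [-0.02, -0.11, 0, -0.05],
    [-0.03, -0.12, 0, -0.05],
    [-0.03, -0.11, 0, -0.05],
    [-0.04, -0.11, 0, -0.05],
    [-0.04, -0.11, 0, -0.05],
    [0, 0, 0, 0],
    [0, 0, 0, 0]
  ]
}}

```text
time_s: 11.1
tool_pos: [0.4537, -0.0254, 0.1162]
eef_rot: [0.002, -0.684, 0.73, 0.0]
ft_force: [-2.6, 5.1, 18.3]
grip_width: 0.0001
grip_force: 9.3
```

Call:
{"fn": "apply_moves", "kwargs": {
  "commands": [
    [-0.04, -0.11, 0, -0.03],
    [-0.04, -0.1, 0, 0],
    [-0.04, -0.1, 0, 0],
    [0, 0, 0, 0],
    [0, 0, 0, 0]
  ]
}}

```text
time_s: 11.6
tool_pos: [0.4536, -0.0273, 0.1163]
eef_rot: [0.003, -0.673, 0.74, 0.0]
ft_force: [0.0, 10.1, 14.3]
grip_width: -0.0001
grip_force: 7.4
```

Call:
{"fn": "apply_moves", "kwargs": {
  "commands": [
    [0, -0.1, -0.05, 0],
    [0, -0.1, 0, 0],
    [0, 0, 0, 0],
    [0, 0, 0, 0]
  ]
}}

```text
time_s: 12.0
tool_pos: [0.4536, -0.0277, 0.1161]
eef_rot: [0.004, -0.673, 0.739, 0.001]
ft_force: [-1.5, 13.7, 20.0]
grip_width: 0.0
grip_force: 11.6
```

Call:
{"fn": "apply_moves", "kwargs": {
  "commands": [
    [0, 0.3, 0, 0],
    [0, 0.4, 0.2, 0],
    [0, 0, 1, 0],
    [0, 0, 2, 0],
    [0, 0, 4, 0],
    [0, 4, 2, 0],
    [0, 5, 0, 0],
    [0, 5, 0, 0],
    [0, 5, 0, 0],
    [0, 5, 0, 0],
    [0, 5, 0, 0],
    [0, 0, 0, 0],
    [0, 0, 0, 0]
  ]
}}

```text
time_s: 13.3
tool_pos: [0.4506, 0.25, 0.1942]
eef_rot: [-0.004, -0.673, 0.739, -0.002]
ft_force: [0.1, -1.1, 1.0]
grip_width: 0.0001
grip_force: 0.0
```

```bash
python3 snap.py top t4.png 235 435 140 265
```

```text
[0.45089955 0.24868002 0.19531856] [ 0.19286601 -0.84128151  0.48004943]
```

View pics/t4.png

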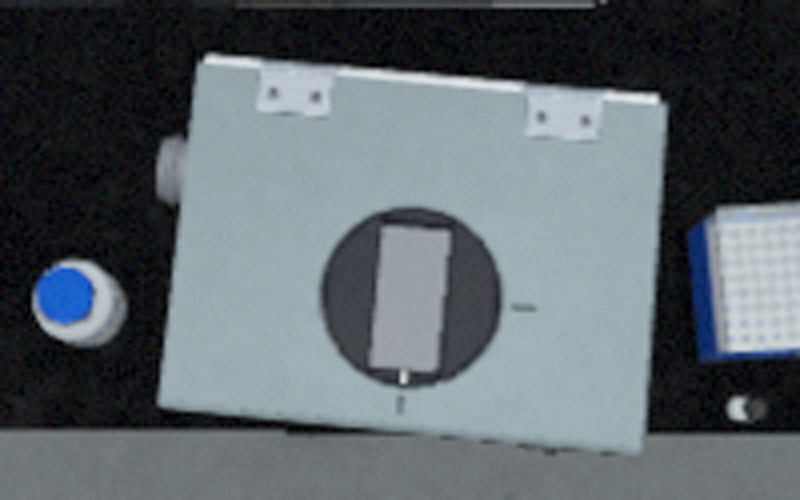

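The rib at (404,377) points at the front mark at (401,405). The slot floor corners are (382,226), (451,232), (438,372) and (369,366). I'll work out the angle.

```bash
python3 - <<'E'
from fit import *
t=lambda x,y:(235+(x-1.5)/4,140+(y-1.5)/4)
P=[ray("top",t(*p),.1165)[:2] for p in((382,226),(451,232),(438,372),(369,366))]
d=(P[0]+P[1]-P[2]-P[3])/2; print(np.arctan2(d[0],d[1])-.0933, np.mean(P,0))
a=ray("top",t(412,297),.1315);b=ray("top",t(404,377),.1315);m=ray("top",t(401,405),.1285)
for q in(b,m): e=(a-q); print(np.arctan2(e[0],e[1])-.0933)
v=[.4653,-.0213,-.0933]
for th in(0,.02,.05): print(th,[(proj("top",unit(v,hatch(th,.191,y,.0185)))[0]-[235,140])*4+1.5 for y in(.131,-.131)])
E
```

```text
1.5737898762414109 [ 0.42985356 -0.01732116]
1.5809921574523758
1.5819833762461957
0 [array([159.72006323, 402.05183685]), array([643.70824861, 448.97369916])]
0.02 [array([158.8627804 , 401.00060295]), array([645.01167784, 448.11982669])]
0.05 [array([157.59683077, 399.14146655]), array([647.00110971, 446.55433528])]
```

```bash
python3 -c "
from station import *
print(sign_off())"
```

```text
the job is handed in; nothing more can be done
None
```

The hatch is shut and the latch turned to its end stop (about 1.57 rad measured, rib on the front mark); the bottle, tip box and vial were not touched, and I handed the job in at about 13 s.

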